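Turn the crosswise filter cartridge until it drops into its keyed slot

ROBOT

A 7-joint arm with a two-finger parallel gripper is mounted at the origin on the work surface. World frame = base frame: x ahead of the robot, y to its left, z up, the work surface at z = 0. Lengths are in m, angles in rad, forces in N, time in s.
With the tool pointing down it reaches from about 0.35 to 0.775 m from the base axis. Payload 3.1 kg.
Tool frame: the origin (TCP) lies at the centre of the arm's flange, where the gripper is bolted on; the fingertips stand 173 mm ahead of it and the grasp point (between the pads) lies 155 mm ahead of it (bot.grasp_offset is the x of the grasp point in the tool frame, in m); x points along the fingers, y is the direction in which the jaws open and shut, and the axes are right-handed (so a half turn about x gives the same grasp; the last joint's range is limited). The gripper opens to 85 mm and grips with 20 to 120 N. Pads are 22 mm wide; open, the fingers measure 114 mm over their backs; the gripper's body (76 mm by 85 mm) begins 54 mm behind the grasp point. The pads swing forward as they close: fully open they stand 13 mm farther back than shut.
Start: joints at [1.288, 0.311, 0.014, 1.512, -0.004, 1.319, -0.027], TCP at [0.131, -0.534, 0.405] pointing down, gripper open.
Joint ranges: [-2.7, 2.7], [-0.3, 1.91], [-1.27, 1.3], [0.12, 2.57], [-1.44, 4.58], [0.2, 2.03], [-3.05, 3.05]. Speed limits (rad/s): [2.79, 2.79, 3.14, 3.14, 3.14, 3.14, 3.14].

INTERFACE

Orientations are given as [roll, pitch, yaw] about the fixed x, y, z axes, in that order (R = Rz(yaw) Ry(pitch) Rx(roll)).
In Python, from cell import status, vision, bot gives the robot as it stands.
- The arm moves only by the tool apply_moves, never from a script. Its argument "targets" is a list of rows, each a list of 3 entries, a list of its own where there are three numbers: the finger opening in mm, from 0 to 85.4, then the shift along the tool's x, y, z in mm, then the turn about the tool's x in rad. A call has 1 to 8 rows; each row is the pose to reach, as a shift and turn from the pose measured when the call began, along the tool's axes at that moment; what a row does not reach only later rows make up. A row lasts 1/8 s, in which the tool goes at most 62.5 mm and 10.7 degrees, less where a joint would pass 70% of its speed; a pose out of reach is approached as far as the arm can. A call with a gripper value outside its range is refused whole. The fingers move at their own pace and stop on an object; "squeeze" is the grip in N (left out, the last holds). Time passes only in rows, so rows that repeat a pose let the fingers close. It gives the time, the measured TCP pose, the force and the opening at its end, in the units of the state.
- status.get_obs(): the state, without advancing time (a new reading comes with each control period).
- vision.grab_frame(name): name is "side" or "top" or "wrist"; returns a dict with "frame" (420x560x3 uint8, red, green, blue), "camera_matrix" (3x3 intrinsics, pixels), "R" (3x3) and "t" (3): a world point X has camera coordinates R X + t; the wrist camera has in their place "T_tool_cam" (4x4, takes a point from camera to tool coordinates, whose origin is the TCP and whose axes are the tool frame's). Camera axes: x right, y down, z forward; pixel columns grow to the right and rows downward; lengths in m; the calibration is good to about 2 mm. The wrist camera is an equidistant fisheye: a pixel r from the principal point sees the ray r / f radians off the axis. A picture is of the moment at which its call begins: read the wrist's pose just before it. There is no depth.
- bot.hand_in(): hands the job in, once; it reports no verdict.
The state is a dict: "time_s": time; "joints": joint angles; "qd": joint speeds; "effort": joint torques, N m; "tcp_pos": TCP position; "ee_rot": TCP orientation; "force": force on the tool from outside, world axes, zero at the start; "ft_torque": the same for the moment, N m; "grip_width": finger opening in m.
Only numpy, scipy, OpenCV 4.12 (cv2) and the standard library are available. Lean on these libraries where they do the work, as an engineer would, in place of code of your own. Each camera call takes 0.05 s, during which the arm holds its last target. There are 200 camera calls.

TASK

Two of the three white filter cartridges on the black deck are home; the third stands proud because its key lies across its slot. Take that one by its handle and turn it in place, keeping it down on its seat, until it drops fully home like the others. Do not lift it out of its collar, do not force it, and leave the other two cartridges seated.

Things in the scene. Friction and masses are not known exactly. Their poses are not given: they have to be found in the camera images.
- deck: Fixed black block 150 (x) x 400 (y) x 40 mm high, origin at centre of underside. Top face (z 40) has three slots at x 0, y -120, 0, 120 mm; each 66 mm long along deck x, 28 wide, 17 deep, with white lines on the face in line with it, inside an aluminium collar 12 mm high (inner diameter 70, outer 80) that keeps a cartridge centred within 5 mm.
- cartridge: Proud white cartridge with grey flange, 0.18 kg, loose in one collar (any), 40-90 deg off its slot. Origin: centre of underside. Key 56 (x) x 18 (y) mm, z 0-14; flange diameter 60, z 14-24; flat handle 50 (x) x 14 (y), z 24-60, parallel to key. Fits either way round; falls in by its weight within 10 deg of deck x if free. Origin above deck underside: proud 40 mm, home 26 mm (flange on the face).
- seated_a: A cartridge of the same shape, origin and axes, loose but already home in one of the other two slots (14 mm lower than the proud one, handle along the slot).
- seated_b: A cartridge of the same shape, loose but already home in the remaining slot. Same origin and axes.
Things that resemble listed ones, but are neither listed nor needed, are in the scene too. Leave any yellow look-alike of the cartridge alone. Leave any purple look-alike of the seated_a alone.

How it is judged:
By the outcome, as a careful person would: the job done as asked, in the order asked, and still so for the second after the job is handed in, with the robot touching nothing.
It also fails if it takes over 32 s, if anything falls off the work surface, if the arm or the gripper's body presses on something with over 40 N, if the wrist force passes 120 N, or if a joint passes its speed limit or range.

## Working session

There is one attempt and no reset: what is moved stays moved. The work goes in short steps, Python scripts to look and compute and a tool call to move; the robot and the scene stay as the last step left them, time stands still between calls to the robot, and variables do not carry over. Pictures are saved under pics/ and viewed, about 8 in all and at most 12, crops included, and the job is handed in when it is done.

Besides the shell and the picture viewer there is one more tool, called after "Emit:" in YAML: its name, and indented under it one key for each argument. apply_moves: Moves the arm, as the interface text tells. Its arguments: {"type":"object","properties":{"targets":{"type":"array","items":{"type":"array"}},"squeeze":{"type":"number"}},"required":["targets"]}

```bash
mkdir -p pics
python3 - <<'E'
from cell import status, vision, bot
import cv2,numpy as np,pickle
s=status.get_obs();print({k:np.round(v,3).tolist() for k,v in s.items()},bot.grasp_offset)
d={}
for n in("top","side"):
    f=vision.grab_frame(n);d[n]=f;cv2.imwrite(f"pics/{n}0.png",f["frame"][:,:,::-1])
    print(n,f["camera_matrix"].tolist(),np.round(f["R"],3).tolist(),f["t"])
pickle.dump(d,open("d.pkl","wb"))
E
```

```text
{'time_s': 0.0, 'joints': [1.288, 0.312, 0.014, 1.513, -0.004, 1.319, -0.027], 'qd': [0.001, 0.0, 0.0, 0.001, 0.001, 0.0, 0.0], 'effort': [-0.0, -37.992, 0.146, -23.06, 0.012, 0.014, 0.0], 'tcp_pos': [0.131, -0.534, 0.404], 'ee_rot': [-1.527, 1.569, 1.856], 'force': [0.111, 0.542, -0.85], 'ft_torque': [0.017, 0.057, -0.023], 'grip_width': 0.085} 0.1547
top [[384.2458392067685, 0.0, 277.45005951873253], [0.0, 384.2458392067685, 204.44114637175693], [0.0, 0.0, 1.0]] [[-0.014, -1.0, 0.003], [-0.991, 0.013, -0.134], [0.134, -0.005, -0.991]] [0.1069425  0.5930735  0.69977943]
side [[535.9598285335786, 0.0, 278.628994104825], [0.0, 535.9598285335786, 219.86683994114657], [0.0, 0.0, 1.0]] [[-0.856, -0.517, 0.014], [-0.327, 0.521, -0.788], [0.401, -0.679, -0.615]] [0.53023391 0.19248235 0.82766789]
```

View pics/top0.png

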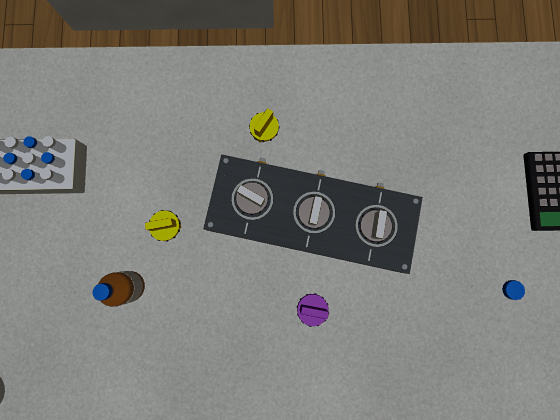

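View pics/side0.png

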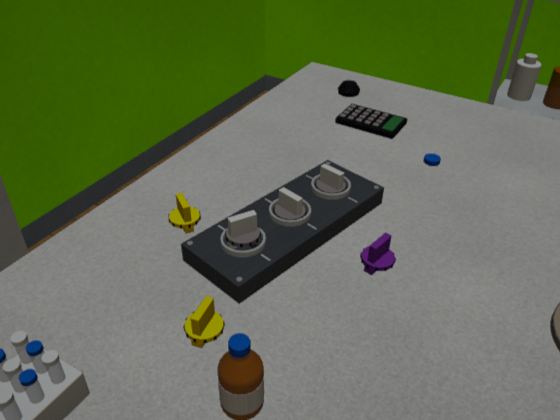

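Candidates in the top view are the white handles at (251,195), (315,210) and (380,224), yellow look-alikes at (265,124) and (163,224), and a purple one at (313,310). I choose the white one at (251,195): its handle lies across the lines, and in the side view (242,228) it stands proud. Next I check it in a close crop and measure it.

```bash
cat > h.py <<'E'
import numpy as np,cv2
def ray(f,px,z):
    K,R,t=f["camera_matrix"],np.array(f["R"]),np.array(f["t"])
    c=-R.T@t; d=R.T@np.linalg.inv(K)@np.array([px[0],px[1],1.]); return c+d*(z-c[2])/d[2]
def handles(f,zs,thr=150,box=(200,150,425,275)):
    """bright blobs in the box of the top view -> centre, long-axis angle at height z"""
    im=f["frame"].astype(int); m=((im.min(2)>thr)*255).astype(np.uint8)
    k=np.zeros_like(m);k[box[1]:box[3],box[0]:box[2]]=1
    from_deck=cv2.fillConvexPoly(np.zeros_like(m),np.array([[224,160],[417,200],[406,267],[209,226]]),1)
    cs,_=cv2.findContours(m*from_deck,cv2.RETR_EXTERNAL,cv2.CHAIN_APPROX_NONE)
    out=[]
    for c in cs:
        if cv2.contourArea(c)<8: continue
        (cx,cy),_,_=r=cv2.minAreaRect(c); b=cv2.boxPoints(r)
        e=[b[1]-b[0],b[2]-b[1]]; i=int(np.linalg.norm(e[1])>np.linalg.norm(e[0]))
        v=e[i]/np.linalg.norm(e[i])
        for z in zs:
            p=ray(f,(cx,cy),z);q=ray(f,np.array([cx,cy])+10*v,z)-p
            L=[np.linalg.norm(ray(f,b[j+1],z)-ray(f,b[j],z)) for j in(0,1)]
            out.append((np.round([cx,cy],1),cv2.contourArea(c),z,p.round(4),round(np.degrees(np.arctan2(q[1],q[0]))%180,1),np.round(L,3)))
    return out
E
python3 - <<'E'
import pickle,cv2,numpy as np
from h import *
d=pickle.load(open("d.pkl","rb"));f=d["top"]
for o in handles(f,(.1,.086,.04)):print(*o)
# deck outline, top face z=.04
g=f["frame"].astype(int).max(2);m=((g<75)*255).astype(np.uint8)
cs,_=cv2.findContours(m,cv2.RETR_EXTERNAL,cv2.CHAIN_APPROX_SIMPLE)
c=[c for c in cs if cv2.pointPolygonTest(c,(285,195),False)>0]
for c in c:
    r=cv2.minAreaRect(c);print(r);[print(ray(f,b,.04).round(4)) for b in cv2.boxPoints(r)]
a=cv2.resize(f["frame"][150:280,195:430],None,fx=3.3,fy=3.3,interpolation=2)[:300,:400]
s=d["side"]["frame"]
b=cv2.resize(s[190:290,180:300],None,fx=3,fy=3)
cv2.imwrite("pics/c1.png",np.hstack([a,b])[:,:,::-1])
E
```

```text
[381.  223.8] 147.0 0.1 [ 0.5496 -0.0821  0.1   ] 169.1 [0.047 0.012]
[381.  223.8] 147.0 0.086 [ 0.5508 -0.0859  0.086 ] 169.1 [0.048 0.012]
[381.  223.8] 147.0 0.04 [ 0.5545 -0.0985  0.04  ] 169.1 [0.051 0.013]
[315.5 209.7] 150.0 0.1 [0.576  0.0322 0.1   ] 166.5 [0.047 0.012]
[315.5 209.7] 150.0 0.086 [0.5777 0.0308 0.086 ] 166.5 [0.048 0.012]
[315.5 209.7] 150.0 0.04 [0.5832 0.026  0.04  ] 166.5 [0.051 0.013]
[250.2 194.5] 160.0 0.1 [0.6047 0.1473 0.1   ] 59.0 [0.012 0.048]
[250.2 194.5] 160.0 0.086 [0.607  0.1483 0.086 ] 59.0 [0.013 0.049]
[250.2 194.5] 160.0 0.04 [0.6145 0.1513 0.04  ] 59.0 [0.013 0.052]
((313.9170837402344, 213.55364990234375), (210.8561248779297, 78.36388397216797), 12.094757080078125)
[0.5476 0.2423 0.04  ]
[0.6974 0.212  0.04  ]
[ 0.6045 -0.1867  0.04  ]
[ 0.4593 -0.1462  0.04  ]
```

View pics/c1.png

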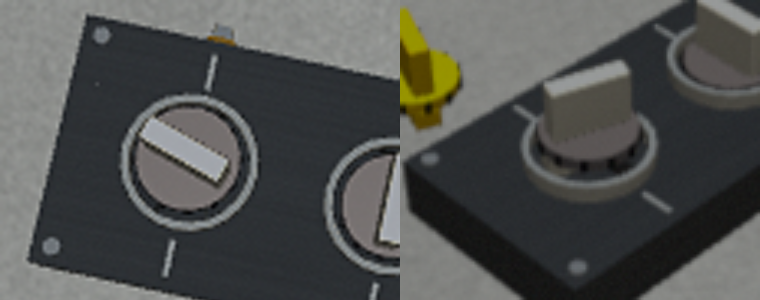

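The crop confirms it. The left white cartridge's flange rides above its collar, its key is visible underneath, and the handle is at about 59° in world. The slot runs along about -13°, so it needs roughly -72° about world z. Now the approach numbers.

```bash
cat > mv.py <<'E'
import numpy as np
from scipy.spatial.transform import Rotation as Ro
from cell import status
def rel(target,jaw_deg):
    """shift (mm, tool axes) and turn about tool x to bring TCP to target with jaws along jaw_deg"""
    s=status.get_obs();R=Ro.from_euler("xyz",s["ee_rot"]).as_matrix()
    y=np.degrees(np.arctan2(R[1,1],R[0,1])); 
    print("t",s["time_s"],"tcp",np.round(s["tcp_pos"],4),"toolx",R[:,0].round(3),"jaw now",y.round(1),"q",np.round(s["joints"],2),"F",np.round(s["force"],1),"w",s["grip_width"])
    print("shift mm",(R.T@(np.array(target)-s["tcp_pos"])*1e3).round(1),"turn rad (two choices)",[round(-np.radians((j-y+180)%360-180),3) for j in(jaw_deg,jaw_deg+180)])
E
python3 -c "
from mv import *
rel([.605,.1475,.33],149)"
```

```text
t 0.1 tcp [ 0.1311 -0.5339  0.4037] toolx [-0.001  0.002 -1.   ] jaw now -76.2 q [ 1.29  0.31  0.01  1.51 -0.    1.32 -0.03] F [ 0.3 -0.6  0.2] w 0.08533533430934498
shift mm [  74.8 -548.6 -622.7] turn rad (two choices) [np.float64(2.353), np.float64(-0.789)]
```

Emit:
apply_moves:
  targets:
    - [60,[0,-60,-68],0]
    - [60,[0,-110,-125],-0.1]
    - [60,[10,-160,-182],-0.2]
    - [60,[20,-210,-239],-0.3]
    - [60,[30,-250,-285],-0.4]
    - [60,[40,-290,-330],-0.5]
    - [60,[50,-330,-375],-0.6]
    - [60,[60,-370,-420],-0.7]
  squeeze: 20

```text
time_s: 1.1
tcp_pos: [0.4152, -0.1248, 0.3543]
ee_rot: [-2.241, 1.569, 1.844]
force: [1.0, -1.1, 0.1]
grip_width: 0.0601
```

```bash
python3 -c "
from mv import *
rel([.605,.1475,.33],149)"
```

```text
t 1.1 tcp [ 0.4152 -0.1248  0.3543] toolx [-0.     0.001 -1.   ] jaw now -35.9 q [ 0.68  0.14 -0.47  1.87  0.07  1.15 -0.44] F [ 1.  -1.1  0.1] w 0.0601446157862912
shift mm [  24.6   -6.1 -331.8] turn rad (two choices) [np.float64(3.055), np.float64(-0.086)]
```

Emit:
apply_moves:
  targets:
    - [50,[4,-1,-50],-0.02]
    - [50,[8,-2,-100],-0.04]
    - [50,[12,-3,-150],-0.06]
    - [50,[16,-4,-200],-0.08]
    - [50,[20,-5,-250],-0.086]
    - [50,[25,-6,-300],-0.086]
    - [50,[25,-6,-332],-0.086]
    - [50,[25,-6,-332],-0.086]

```text
time_s: 2.1
tcp_pos: [0.6052, 0.1508, 0.3285]
ee_rot: [-2.143, 1.566, 2.033]
force: [-0.6, 0.1, -0.8]
grip_width: 0.0502
```

Run:
```python
from mv import *
rel([.605,.1475,.247],149)
from cell import vision
import cv2
f=vision.grab_frame("wrist");cv2.imwrite("pics/w1.png",f["frame"][:,:,::-1])
```

```text
t 2.1 tcp [0.6052 0.1508 0.3285] toolx [-0.002  0.004 -1.   ] jaw now -30.7 q [ 0.09  0.57 -0.57  1.39  0.31  1.26 -1.03] F [-0.6  0.1 -0.8] w 0.0501690264683952
shift mm [81.5  1.8  3.1] turn rad (two choices) [np.float64(-3.137), np.float64(0.004)]
```

View pics/w1.png

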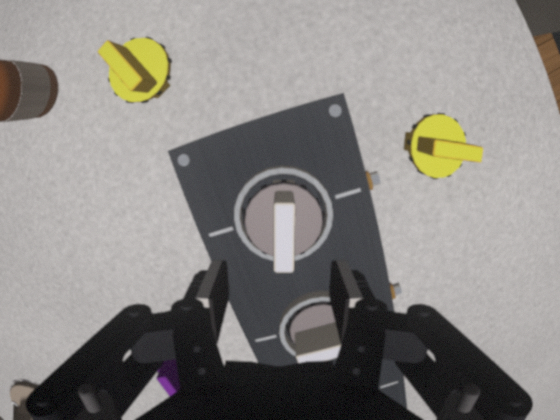

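The wrist view shows the proud handle at (284,232), upright and centred between the fingers (about x=281), with the slot lines at (220,232) and (350,192). Descending.

Emit:
apply_moves:
  targets:
    - [40,[15,2,3],0]
    - [40,[30,2,3],0]
    - [40,[45,2,3],0]
    - [40,[60,2,3],0]
    - [40,[70,2,3],0]
    - [40,[78,2,3],0]
    - [40,[82,2,3],0]
    - [40,[82,2,3],0]

```text
time_s: 3.15
tcp_pos: [0.605, 0.1453, 0.2466]
ee_rot: [-1.626, 1.568, 2.547]
force: [-0.3, 0.9, 0.2]
grip_width: 0.04
```

Run:
```python
from mv import *
rel([.605,.1475,.247],149)
```

```text
t 3.15 tcp [0.605  0.1453 0.2466] toolx [-0.002  0.002 -1.   ] jaw now -30.9 q [ 0.09  0.65 -0.54  1.49  0.35  1.1  -1.06] F [-0.3  0.9  0.2] w 0.039968709895326415
shift mm [-0.4 -1.1 -1.9] turn rad (two choices) [np.float64(-3.139), np.float64(0.002)]
```

Good. Close gently at low force.

Emit:
apply_moves:
  targets:
    - [25,[0,-1,-1],0]
    - [18,[0,-1,-1],0]
    - [12,[0,-1,-1],0]
    - [8,[0,-1,-1],0]
    - [8,[0,-1,-1],0]
    - [8,[0,-1,-1],0]
  squeeze: 20

```text
time_s: 3.9
tcp_pos: [0.6049, 0.1468, 0.247]
ee_rot: [-1.976, 1.568, 2.198]
force: [-0.4, 0.7, 3.2]
grip_width: 0.0136
```

Run:
```python
from mv import *
rel([.605,.1475,.247],149)
```

```text
t 3.9 tcp [0.6049 0.1468 0.247 ] toolx [-0.001  0.002 -1.   ] jaw now -30.9 q [ 0.09  0.64 -0.54  1.49  0.35  1.1  -1.07] F [-0.4  0.7  3.2] w 0.013608212806657569
shift mm [-0.  -0.2 -0.7] turn rad (two choices) [np.float64(-3.139), np.float64(0.002)]
```

Gripped at 13.6 mm. Turning +1.26 rad about tool x.

Emit:
apply_moves:
  targets:
    - [8,[0,0,0],0.13]
    - [8,[0,0,0],0.26]
    - [8,[0,0,0],0.39]
    - [8,[0,0,0],0.52]
    - [8,[0,0,0],0.65]
    - [8,[0,0,0],0.78]
    - [8,[0,0,0],0.9]
    - [8,[0,0,0],1.0]

```text
time_s: 4.9
tcp_pos: [0.6042, 0.1483, 0.247]
ee_rot: [-1.046, 1.566, 2.125]
force: [-1.6, 2.2, 1.7]
grip_width: 0.0136
```

Run:
```python
from mv import *
rel([.605,.1475,.247],77)
from cell import vision
import cv2
f=vision.grab_frame("side");cv2.imwrite("pics/s2.png",cv2.resize(f["frame"][120:320,150:410],None,fx=2.5,fy=2.5)[:,:,::-1])
```

```text
t 4.9 tcp [0.6042 0.1483 0.247 ] toolx [-0.003  0.004 -1.   ] jaw now -88.3 q [-0.06  0.6  -0.31  1.5   0.19  1.07 -1.96] F [-1.6  2.2  1.7] w 0.013597169911332389
shift mm [-0.   0.8 -0.7] turn rad (two choices) [np.float64(-2.885), np.float64(0.257)]
```

View pics/s2.png

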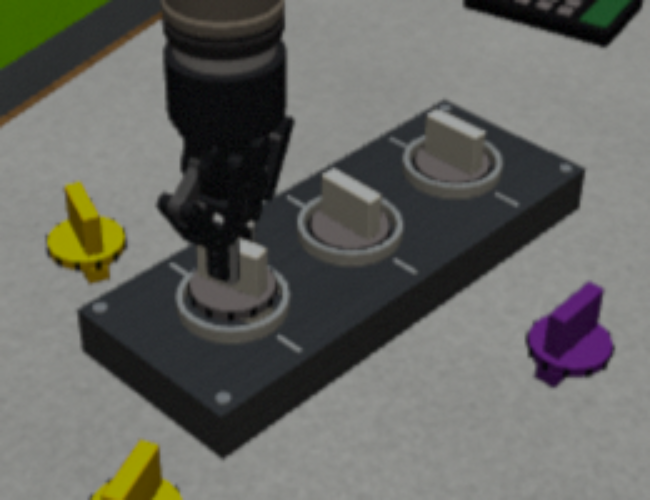

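The handle (crop 240,265) is turning with the gripper while the cartridge stays proud in its collar. Finishing the turn, then releasing so it can drop.

Emit:
apply_moves:
  targets:
    - [8,[0,0,0],0.09]
    - [8,[0,1,0],0.18]
    - [8,[0,1,-1],0.26]
    - [8,[0,1,-1],0.26]
    - [20,[0,1,-1],0.26]
    - [30,[0,1,-1],0.26]
    - [30,[0,1,-1],0.26]
    - [30,[0,1,-1],0.26]

```text
time_s: 5.95
tcp_pos: [0.6054, 0.1472, 0.2471]
ee_rot: [-0.83, 1.567, 2.079]
force: [-0.4, 1.1, 0.4]
grip_width: 0.0298
```

Run:
```python
from mv import *
rel([.605,.1475,.33],77)
from cell import vision
import cv2
f=vision.grab_frame("side");cv2.imwrite("pics/s3.png",cv2.resize(f["frame"][120:320,150:410],None,fx=2.5,fy=2.5)[:,:,::-1])
```

```text
t 5.95 tcp [0.6054 0.1472 0.2471] toolx [-0.002  0.004 -1.   ] jaw now -103.3 q [-0.1   0.6  -0.25  1.5   0.16  1.07 -2.19] F [-0.4  1.1  0.4] w 0.029837171832548
shift mm [-82.9  -0.5   0.7] turn rad (two choices) [np.float64(3.137), np.float64(-0.005)]
```

View pics/s3.png

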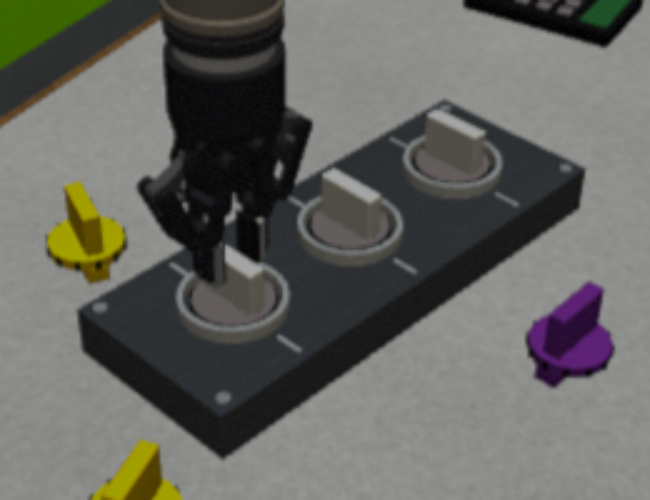

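It has dropped: the flange is now down inside the collar (crop 235,300), like the others. Retreating straight up.

Emit:
apply_moves:
  targets:
    - [30,[-15,0,0],0]
    - [30,[-35,0,0],0]
    - [30,[-60,0,0],0]
    - [30,[-90,0,0],0]
    - [30,[-120,0,0],0]
    - [30,[-140,0,0],0]
    - [30,[-140,0,0],0]
    - [30,[-140,0,0],0]

```text
time_s: 7.0
tcp_pos: [0.6054, 0.1466, 0.3866]
ee_rot: [-0.586, 1.566, 2.323]
force: [-1.4, -0.3, -0.4]
grip_width: 0.03
```

Run:
```python
from mv import *
rel([.42,-.15,.38],77)
```

```text
t 7.0 tcp [0.6054 0.1466 0.3866] toolx [-0.003  0.003 -1.   ] jaw now -103.3 q [-0.09  0.49 -0.27  1.31  0.12  1.36 -2.16] F [-1.4 -0.3 -0.4] w 0.029953592638188923
shift mm [  6.1 331.2 112.3] turn rad (two choices) [np.float64(3.137), np.float64(-0.005)]
```

Emit:
apply_moves:
  targets:
    - [30,[0,40,13],0]
    - [30,[0,85,28],0]
    - [30,[0,130,44],0]
    - [30,[0,180,61],0]
    - [30,[0,230,78],0]
    - [30,[0,280,95],0]
    - [30,[0,330,112],0]
    - [30,[0,330,112],0]

```text
time_s: 8.0
tcp_pos: [0.4176, -0.1532, 0.385]
ee_rot: [-0.04, 1.564, 2.859]
force: [0.1, 0.5, -0.3]
grip_width: 0.0297
```

Run:
```python
from h import *
from cell import vision,status
f=vision.grab_frame("top");g=vision.grab_frame("side")
for o in handles(f,(.1,.086)):print(*o)
a=cv2.resize(f["frame"][140:280,195:430],None,fx=1.7,fy=2.1)[:294,:399]
b=cv2.resize(g["frame"][150:290,180:370],None,fx=2.1,fy=2.1)[:294,:399]
cv2.imwrite("pics/f1.png",np.hstack([a,b])[:,:,::-1]);print(status.get_obs()["qd"])
```

```text
[380.9 223.8] 150.0 0.1 [ 0.5495 -0.082   0.1   ] 168.7 [0.047 0.012]
[380.9 223.8] 150.0 0.086 [ 0.5506 -0.0859  0.086 ] 168.7 [0.048 0.012]
[315.5 209.7] 150.0 0.1 [0.576  0.0322 0.1   ] 166.5 [0.047 0.012]
[315.5 209.7] 150.0 0.086 [0.5777 0.0308 0.086 ] 166.5 [0.048 0.012]
[250.2 196.6] 150.0 0.1 [0.601  0.1473 0.1   ] 166.9 [0.047 0.012]
[250.2 196.6] 150.0 0.086 [0.6032 0.1483 0.086 ] 166.9 [0.048 0.012]
[-2.87086448e-02  7.03704521e-03 -3.70317615e-02 -1.63831959e-02
 -3.04458320e-03 -3.09320879e-06  2.32753929e-04]
```

View pics/f1.png

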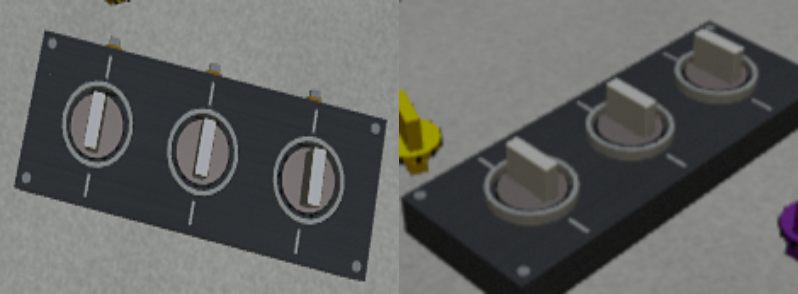

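All three handles lie along their slots at the same height, with the gripper clear.

```bash
python3 -c "
from cell import bot
print(bot.hand_in())"
```

```text
the job is handed in; nothing more can be done
None
```

The proud cartridge is now fully home, and I handed the job in about 8 s into the 32 s limit. I gripped its handle at 20 N, turned it about 72° in place without lifting it, and opened the fingers so it dropped under its own weight.

In the last top view its handle lies at 166.9°, and the slot is at about 167°. Its flange sits down in the collar like the other two. The other two cartridges' handle pixels are within 0.1 px of where they started, and the yellow and purple look-alikes were never approached.

Readings after each move showed wrist forces of only a few newtons. No check failed or disagreed.

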